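# Close the small-parts bin with its drop-in lid

## Robot

A 7-joint arm with a two-finger parallel gripper is mounted at the origin on the work surface. World frame = base frame: x ahead of the robot, y to its left, z up, the work surface at z = 0. Lengths are in m, angles in rad, forces in N, time in s.
With the tool pointing down it reaches from about 0.4 to 0.85 m from the base axis. Payload 10.4 kg.
Tool frame: the origin (TCP) lies between the finger pads; the fingertips stand tcp_to_tips ahead of it and the grasp point (between the pads) lies 8 mm behind it (tcp_to_tips is the distance from the TCP to the fingertips, in m); z points along the fingers, y is the line along which they close (so a half turn about z gives the same grasp; the last joint's range is limited). The gripper opens to 85 mm and grips with 20 to 120 N. Pads are 22 mm wide; open, the fingers measure 114 mm over their backs; the gripper's body (76 mm by 85 mm) begins 54 mm behind the grasp point. The pads swing forward as they close: fully open they stand 13 mm farther back than shut.
Start: joints at [1.085, 0.332, -0.065, 1.46, 0.022, 1.35, -0.088], TCP at [0.279, -0.559, 0.242] pointing down, gripper open.
Joint ranges: [-2.6, 2.6], [-0.5, 2.12], [-1.47, 1.34], [0.16, 2.42], [-1.27, 4.41], [0.06, 2.06], [-2.6, 2.6]. Speed limits (rad/s): [2.22, 2.22, 2.79, 2.79, 3.14, 3.14, 3.14].

## Interface

Orientations are given as a unit quaternion [x, y, z, w].
In Python, from workcell import * gives the robot as it stands.
- The arm moves only by the tool apply_moves, never from a script. Its argument "rows" is a list of rows, each an object of numbers: "x", "y", "z": the shift along the tool's x, y, z in mm; "ax", "ay", "az": the turn, a rotation vector about the tool's x, y, z in degrees; "gripper": the closure, from 0 (fully open) to 1 (shut). A call has 1 to 5 rows; each row shifts and turns the commanded pose from where the row before left it, along the tool's axes as they then stand; what a row does not reach is not made up. A row lasts 1/12 s, in which the tool goes at most 41.7 mm and 7.16 degrees, less where a joint would pass 70% of its speed; a pose out of reach is approached as far as the arm can. A call with a gripper value outside its range is refused whole. The fingers move at their own pace and stop on an object; "newtons" is the grip in N (left out, the last holds). Time passes only in rows, so rows that do not move let the fingers close. It gives the time, the measured TCP pose, the force, the opening and the grip force at its end, in the units of the state.
- get_obs(): the state, without advancing time (a new reading comes with each control period).
- camera(name): name is "scene" or "side" or "wrist"; returns a dict with "color" (400x640x3 uint8, red, green, blue), "fov_y" (degrees; the focal length in pixels is half the picture's height over the tangent of half this angle, whatever the lens; pixels are square), "cx", "cy" (the principal point, pixels), "rvec" (rotation vector, rad) and "tvec" (3), from world to camera coordinates, as OpenCV has them. Camera axes: x right, y down, z forward; pixel columns grow to the right and rows downward; lengths in m; the calibration is good to about 2 mm. The wrist camera is an equidistant fisheye: a pixel r from the principal point sees the ray r / f radians off the axis. A picture is of the moment at which its call begins. There is no depth.
- hand_in(): hands the job in; it is judged then, once.
The state is a dict: "clock": time; "joint_pos": joint angles; "joint_velocities": joint speeds; "tau": joint torques, N m; "position": TCP position; "ee_rot": TCP orientation; "ft_force": force on the tool from outside, world axes, zero at the start; "torque": the same for the moment, N m; "grip_width": opening from 0.0 (shut) to 1.0 (fully open); "grasp_force": force on a finger pad.
Only numpy, scipy, OpenCV 4.12 (cv2) and the standard library are available. Lean on these libraries where they do the work, as an engineer would, in place of code of your own. Each camera call takes 0.05 s, during which the arm holds its last target. There are 200 camera calls.

## Task

The small-parts bin has been left open. Pick up the flat lid by its handle, lay it flat on the loading end of the bin's deck between the two side rails, then slide it along the deck until it drops into the pocket and lies flush, and let go. Never drop it, press and push only gently, and leave the other things on the bench where they are.

Things in the scene. Friction and masses are not known exactly. Their poses are not given: they have to be found in the camera images.
- bin: Long low blue small-parts bin fixed to the bench, 130 mm wide (own x), 340 mm long (own y); origin at the centre of its underside, z up. Its two long walls are side rails 12 mm thick, tops at z = 68 mm, inner faces at x = +-53 mm. Between them a flat grey deck, top at z = 60 mm, runs along y. The loading end is the -y end, the pocket lies towards +y.
- loading_spot (a point): On top of the deck at the loading end, on its middle line, at the bin's y = -110 mm (axes as the bin's): where the lid's middle is laid down. The deck here is plain, without pocket, from the bin's y = -155 mm to -35 mm.
- pocket_zone (a point): On the middle line at deck height, at the bin's y = 45 mm: the middle of the zone where the pocket may be. The deck is a stiff cover left anywhere in its travel and not measured: the pocket's centre is within 35 mm of here along y, and stays put under gentle forces. The pocket is as wide as the deck, 84 mm long in y, 8 mm deep with a ledge all round; 70 mm or more of deck lies beyond it.
- lid_grip (a point): Grip point of the loose grey plastic lid, inside its handle at the lid's middle, 30 mm above the lid's underside; axes as the lid's, z up. The handle is an upright rib 60 mm long in x, 16 mm thick in y, 36 mm high above the plate: pinch it across y. With the lid on the deck this point is at the bin's z = 90 mm; seated in the pocket, at z = 82 mm.
- lid: The same lid, origin at the centre of its underside: a plate 100 mm (own x) by 80 mm (own y), 8 mm thick, 0.17 to 0.35 kg. The same either way round. Its x lies along the bin's x to fit between the rails (3 mm play each side) and in the pocket (2 mm play at each end).
- tape_roll: Bystander: empty cardboard roll standing on its end, 96 mm across, 48 mm high; origin at the centre of its underside.
- carton: Bystander: closed cardboard carton, 100 x 140 x 70 mm; origin at the centre of its underside.
- stock_tray: Bystander: white open plastic tray, 100 x 140 x 60 mm; origin at the centre of its underside.
Not all that is in view belongs to the job. What is shaped like the lid but pink, red or turquoise is not meant.

How it is judged:
On the way, in this order (a step that is already met when the one before it is completed fails the run):
1. the lid lies flat on the deck at the loading end, between the rails (z of lid_grip in the frame of bin between 0.087 and 0.0925 m and y of lid_grip in the frame of bin between -0.18 and -0.05 m and x of lid_grip in the frame of bin between -0.006 and 0.006 m and contact force between lid and bin above 0.3 N and angle between lid_grip's own z axis and vertical below 0.05 rad), for 0.1 s.
2. the lid has been slid along the deck, still up on it, to within reach of the pocket (y of lid_grip in the frame of bin between -0.035 and 0.02 m and z of lid_grip in the frame of bin between 0.08 and 0.0935 m and contact force between lid and bin above 0.1 N).
At the end, for the whole second after the job is handed in: The lid lies flush in the pocket of the bin's deck: its grip point is within 3.5 mm below and 3 mm above z = 82 mm in the bin's frame, within 7 mm of the bin's middle line, between y = 4 and 86 mm, tilted less than 0.04 rad, and at rest (below 0.02 m/s) (z of lid_grip in the frame of bin between 0.0785 and 0.085 m and y of lid_grip in the frame of bin between 0.004 and 0.086 m and x of lid_grip in the frame of bin between -0.007 and 0.007 m and angle between lid_grip's own z axis and vertical below 0.04 rad and linear speed of lid below 0.02 m/s); the robot touches nothing.
It fails at once if the lid is set down or knocked against the bin with more than 60 N (contact force between lid and bin above 60 N).
It fails at once if while it is slid and seated (beyond the loading end) the lid presses or jams against the bin with more than 40 N (contact force between lid and bin above 40 N and y of lid_grip in the frame of bin above -0.05 m).
It fails at once if the lid is dropped: it moves faster than 0.5 m/s with no finger touching it (linear speed of lid above 0.5 m/s and contact force between the fingers and lid below 0.01 N).
It fails at once if a bystander is moved by more than 20 mm (distance of any of tape_roll, carton, stock_tray from where it was at the start of the episode above 0.02 m).
It also fails if it takes over 54 s, if anything falls off the work surface, if the arm or the gripper's body presses on something with over 40 N, if the wrist force passes 120 N, or if a joint passes its speed limit or range.

## Working session

There is one attempt and no reset: what is moved stays moved. The work goes in short steps, Python scripts to look and compute and a tool call to move; the robot and the scene stay as the last step left them, time stands still between calls to the robot, and variables do not carry over. Pictures are saved under pics/ and viewed, at most 10 in all, crops included, and the job is handed in when it is done.

Besides the shell and the picture viewer there is one more tool, called after "Emit:" by a JSON object that holds its "fn" and its "kwargs", one argument or row to a line. apply_moves: Moves the arm, as the interface text tells. Its arguments: {"type":"object","properties":{"rows":{"type":"array","items":{"type":"object","properties":{"x":{"type":"number"},"y":{"type":"number"},"z":{"type":"number"},"ax":{"type":"number"},"ay":{"type":"number"},"az":{"type":"number"},"gripper":{"type":"number"}}}},"newtons":{"type":"number"}},"required":["rows"]}

```bash
mkdir -p pics; ls; python3 - <<'E'
from workcell import *
import cv2,numpy as np
o=get_obs();print({k:np.round(v,3) for k,v in o.items()})
ims=[]
for n in("scene","side"):
    c=camera(n);cv2.imwrite(f"pics/{n}0.png",c["color"][:,:,::-1]);print(n,c["fov_y"],c["cx"],c["cy"],c["rvec"],c["tvec"])
E
```

```text
pics
{'clock': np.float64(0.0), 'joint_pos': array([ 1.085,  0.333, -0.065,  1.461,  0.022,  1.35 , -0.088]), 'joint_velocities': array([ 0.001,  0.001, -0.001, -0.001, -0.002, -0.   , -0.   ]), 'tau': array([-0.0000e+00, -6.2543e+01,  4.9000e-02, -3.9160e+01,  1.6000e-02,
        1.0000e-02, -0.0000e+00]), 'position': array([ 0.279, -0.559,  0.242]), 'ee_rot': array([ 0.973,  0.229, -0.   , -0.001]), 'ft_force': array([0.949, 0.082, 0.219]), 'torque': array([ 0.025,  0.002, -0.046]), 'grasp_force': np.float64(0.0), 'grip_width': np.float64(1.004)}
scene 54.62411474415841 319.479851385705 204.11849915842623 [ 1.95908464  1.61074023 -0.61830279] [ 0.07050079 -0.3754801   1.55276577]
side 48.404409941120434 320.0028409127168 205.31441729861368 [ 0.09596547 -2.83206368  1.32037638] [0.5277619  0.18390798 1.08947658]
```

View pics/scene0.png

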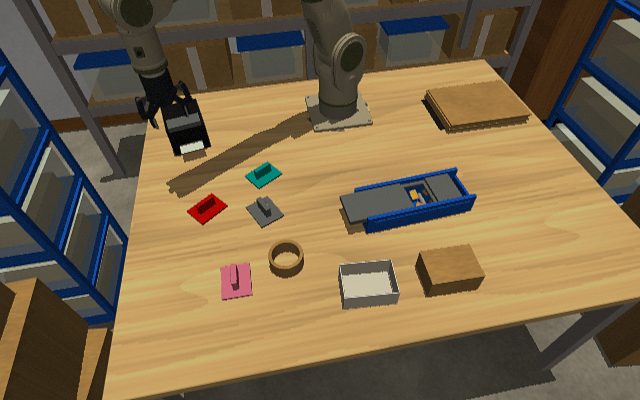

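View pics/side0.png

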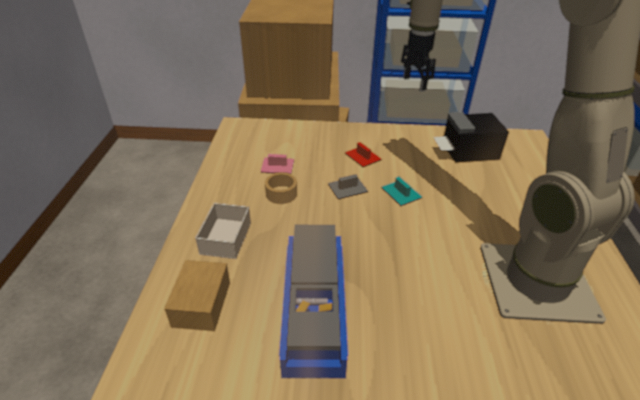

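The scene picture shows the grey lid at about (265,211), with turquoise, red and pink decoys around it. The bin is at (410,198) with its loading end on the left and its pocket at about (418,195). In the side view the lid is at (348,186) and the bin at (315,300), with the loading end at the far side.

```bash
cat > h.py <<'E'
from workcell import *
import cv2,numpy as np
from scipy.spatial.transform import Rotation as R
def ray(c,uv):
    uv=np.atleast_2d(np.asarray(uv,float)); f=c["color"].shape[0]/2/np.tan(np.radians(c["fov_y"]/2))
    d=(uv-[c["cx"],c["cy"]])/f
    if c["fish"]:
        r=np.linalg.norm(d,axis=1,keepdims=True); v=np.hstack([d/np.maximum(r,1e-9)*np.sin(r),np.cos(r)])
    else: v=np.hstack([d,np.ones((len(d),1))])
    M=R.from_rotvec(np.ravel(c["rvec"])).as_matrix()
    return -M.T@np.ravel(c["tvec"]), v@M
def cam(n):
    c=camera(n); c["fish"]=n=="wrist"; return c
def on(c,uv,z):
    o,v=ray(c,uv); return o+v*((z-o[2])/v[:,2])[:,None]
def proj(c,P):
    M=R.from_rotvec(np.ravel(c["rvec"])).as_matrix(); p=np.atleast_2d(P)@M.T+np.ravel(c["tvec"])
    f=c["color"].shape[0]/2/np.tan(np.radians(c["fov_y"]/2))
    d=p[:,:2]/p[:,2:]
    if c["fish"]:
        r=np.linalg.norm(d,axis=1,keepdims=True); d=d/r*np.arctan2(r,1)
    return d*f+[c["cx"],c["cy"]]
E
python3 - <<'E'
from h import *
c=cam("scene");s=cam("side")
a=cv2.resize(c["color"][150:240,180:490],None,fx=2.5,fy=2.5,interpolation=2)
b=cv2.resize(s["color"][215:385,270:360],None,fx=3.4,fy=3.4,interpolation=2)
cv2.imwrite("pics/a.png",a[:,:,::-1]);cv2.imwrite("pics/b.png",b[:,:,::-1])
for n,k,x0,y0,x1,y1 in(("scene",c,330,160,485,240),("side",s,275,220,355,385)):
    h=cv2.cvtColor(k["color"],cv2.COLOR_RGB2HSV)
    m=cv2.inRange(h,(105,120,40),(130,255,255));q=np.zeros_like(m);q[y0:y1,x0:x1]=m[y0:y1,x0:x1]
    t=cv2.inRange(h,(105,120,100),(130,255,255));
    ys,xs=np.nonzero(q);p=np.c_[xs,ys]
    print(n,[tuple(map(int,p[np.argmax(p@d)])) for d in np.array([(1,0),(1,1),(0,1),(-1,1),(-1,0),(-1,-1),(0,-1),(1,-1)])])
# lid: grey low-sat
k=c;h=cv2.cvtColor(k["color"],cv2.COLOR_RGB2HSV)
print(k["color"][216,272],k["color"][200,360],k["color"][204,264],k["color"][240,264])
m=cv2.inRange(h,(0,0,20),(180,60,200));q=np.zeros_like(m);q[185:235,235:295]=m[185:235,235:295]
ct=max(cv2.findContours(q,0,2)[0],key=cv2.contourArea)[:,0]
print(cv2.contourArea(ct),[ (tuple(map(int,ct[np.argmax(ct@d)])),on(k,ct[np.argmax(ct@d)],.008).round(3)[0,:2]) for d in np.array([(1,0),(0,1),(-1,0),(0,-1)])])
E
```

```text
scene [(476, 195), (470, 209), (367, 233), (366, 232), (355, 188), (355, 188), (452, 168), (456, 168)]
side [(346, 344), (343, 376), (329, 376), (286, 365), (281, 343), (337, 237), (337, 237), (339, 237)]
[95 96 91] [96 95 91] [96 94 89] [203 162 103]
595.0 [((283, 215), array([ 0.5  , -0.281])), ((261, 227), array([ 0.533, -0.352])), ((246, 207), array([ 0.444, -0.391])), ((267, 196), array([ 0.411, -0.322]))]
```

View pics/a.png

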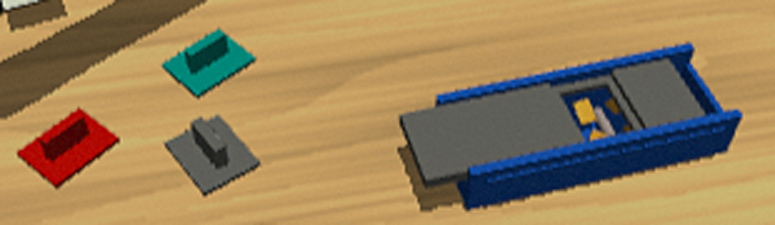

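View pics/b.png

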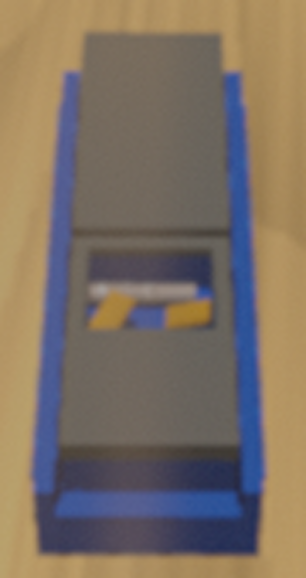

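The crops show the rail tops' four outer corners and the pocket's edges clearly. In the scene the corners are at (355,189), (456,168), (367,219) and (476,195).

```bash
python3 - <<'E'
from h import *
c=cam("scene");s=cam("side")
A=on(c,np.array([(437,97),(691,45),(467,172),(741,113)])/2.5+[180,150],.068)
B=on(s,np.array([(245,73),(264,492),(64,73),(35,492)])/3.4+[270,215],.068)
for P in(A,B):
    P=P[:,:2];print(P.round(3).tolist(),"w",np.linalg.norm(P[0]-P[2]),np.linalg.norm(P[1]-P[3]),"l",np.linalg.norm(P[0]-P[1]),np.linalg.norm(P[2]-P[3]))
    d=P[1]+P[3]-P[0]-P[2];print("ctr",P.mean(0).round(4),"yaw y-axis",np.degrees(np.arctan2(d[1],d[0])))
M=(A+B)[:,:2]/2;ctr=M.mean(0);y=M[1]+M[3]-M[0]-M[2];y/=np.linalg.norm(y);x=np.array([y[1],-y[0]])
P=on(c,np.array([(557,88),(565,145),(613,70),(640,128)])/2.5+[180,150],.06)[:,:2]-ctr
print("pocket scene x,y",np.c_[P@x,P@y].round(3).tolist())
P=on(s,np.array([(75,234),(230,234),(65,447),(240,447)])/3.4+[270,215],.06)[:,:2]-ctr
print("side: pocket -y edge, deck +y end",np.c_[P@x,P@y].round(3).tolist())
print(x,y,ctr)
E
```

```text
[[0.491, -0.054], [0.469, 0.283], [0.612, -0.05], [0.59, 0.293]] w 0.12020593286632499 0.12121417458379848 l 0.3379967691411693 0.3432015583401019
ctr [0.5407 0.118 ] yaw y-axis 93.64852969557002
[[0.478, -0.049], [0.459, 0.287], [0.609, -0.039], [0.587, 0.295]] w 0.13170118218615998 0.1277409058568681 l 0.3358281955991172 0.33510727627568077
ctr [0.5333 0.1237] yaw y-axis 93.53391396423756
pocket scene x,y [[-0.039, -0.022], [0.05, -0.048], [-0.049, 0.057], [0.048, 0.048]]
side: pocket -y edge, deck +y end [[0.048, -0.02], [-0.054, -0.021], [0.046, 0.138], [-0.055, 0.137]]
[0.99803586 0.0626452 ] [-0.0626452   0.99803586] [0.5369856  0.12083539]
```

Both views agree on the bin: centre about (0.537, 0.121), its y axis at about 93.6°, the pocket's centre at y of about +17 mm. The lid measures 98 x 77 mm, centred at (0.472, -0.337) with its x axis at about 24°. Next I move above the lid.

Emit:
{"fn": "apply_moves", "kwargs": {
  "rows": [
    {"x": 27,"y": -11,"az": 1,"gripper": 0},
    {"x": 27,"y": -11,"az": 1},
    {"x": 27,"y": -11,"az": 0.8},
    {"x": 27,"y": -11},
    {"x": 27,"y": -11}
  ]
}}

```text
invalid input at $.rows[0]: expected keys x, y, z, ax, ay, az, gripper
```

Emit:
{"fn": "apply_moves", "kwargs": {
  "rows": [
    {"x": 27,"y": -11},
    {"x": 27,"y": -11},
    {"x": 27,"y": -11},
    {"x": 27,"y": -11,"z": 20},
    {"x": 27,"y": -11,"z": 20}
  ]
}}

```text
invalid input at $.rows[0]: expected keys x, y, z, ax, ay, az, gripper
```

Emit:
{"fn": "apply_moves", "kwargs": {
  "rows": [
    {"x": 0},
    {"x": 0}
  ]
}}

```text
invalid input at $.rows[0]: expected keys x, y, z, ax, ay, az, gripper
```

```bash
python3 - <<'E'
from h import *
import workcell
print([k for k in dir(workcell) if k[0]!='_'], getattr(workcell,'tcp_to_tips',None))
o=get_obs();print(o["position"],R.from_quat(o["ee_rot"]).as_matrix().round(3).tolist(),o["ft_force"])
c=cam("wrist");cv2.imwrite("pics/w1.png",c["color"][:,:,::-1]);print(proj(c,[[.472,-.337,.044],[.472,-.337,.0]]))
E
```

```text
['MotionError', 'camera', 'get_obs', 'hand_in', 'tcp_to_tips'] 0.011
[ 0.27901839 -0.55914663  0.24205329] [[0.895, 0.446, -0.0], [0.446, -0.895, 0.0], [0.0, -0.0, -1.0]] [-0.61111774  0.08322022  0.74688541]
[[223.47728096 -50.31154866]
 [233.27416826 -35.38297245]]
```

View pics/w1.png

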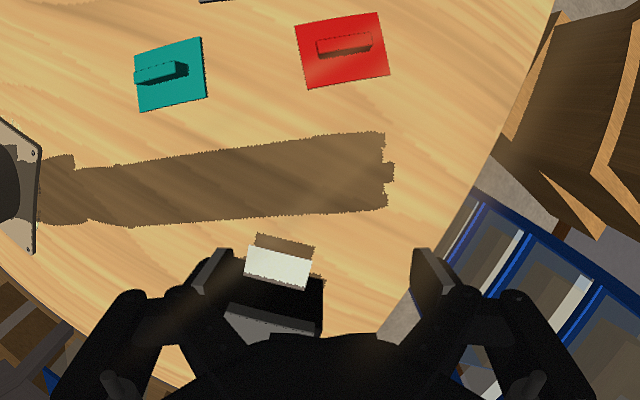

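The rows were refused because every key must be given, so the arm has not moved. The wrist view shows the fingers at the bottom, the turquoise and red decoys above, and up in the image is tool +x.

Emit:
{"fn": "apply_moves", "kwargs": {
  "rows": [
    {"x": 27,"y": -11,"z": 0,"ax": 0,"ay": 0,"az": 1,"gripper": 0},
    {"x": 27,"y": -11,"z": 0,"ax": 0,"ay": 0,"az": 1,"gripper": 0},
    {"x": 27,"y": -11,"z": 0,"ax": 0,"ay": 0,"az": 0.8,"gripper": 0},
    {"x": 27,"y": -11,"z": 0,"ax": 0,"ay": 0,"az": 0,"gripper": 0},
    {"x": 27,"y": -11,"z": 0,"ax": 0,"ay": 0,"az": 0,"gripper": 0}
  ]
}}

```text
clock: 0.77
position: [0.3793, -0.4516, 0.2424]
ee_rot: [0.979, 0.205, 0.0, 0.0]
ft_force: [0.5, -0.8, 0.1]
grip_width: 0.999
grasp_force: 0.0
```

Emit:
{"fn": "apply_moves", "kwargs": {
  "rows": [
    {"x": 27,"y": -11,"z": 0,"ax": 0,"ay": 0,"az": 0,"gripper": 0},
    {"x": 27,"y": -11,"z": 0,"ax": 0,"ay": 0,"az": 0,"gripper": 0},
    {"x": 27,"y": -11,"z": 0,"ax": 0,"ay": 0,"az": 0,"gripper": 0},
    {"x": 10,"y": -11,"z": 20,"ax": 0,"ay": 0,"az": 0,"gripper": 0},
    {"x": 0,"y": 0,"z": 20,"ax": 0,"ay": 0,"az": 0,"gripper": 0}
  ]
}}

```text
clock: 1.18
position: [0.4476, -0.3721, 0.2031]
ee_rot: [0.978, 0.208, 0.002, 0.0]
ft_force: [-0.6, -1.2, -1.2]
grip_width: 1.002
grasp_force: 0.0
```

Emit:
{"fn": "apply_moves", "kwargs": {
  "rows": [
    {"x": 0,"y": 0,"z": 0,"ax": 0,"ay": 0,"az": 0,"gripper": 0},
    {"x": 0,"y": 0,"z": 0,"ax": 0,"ay": 0,"az": 0,"gripper": 0}
  ]
}}

```text
clock: 1.35
position: [0.4434, -0.3759, 0.2019]
ee_rot: [0.979, 0.205, -0.001, -0.001]
ft_force: [0.4, 0.6, 0.3]
grip_width: 1.0
grasp_force: 0.0
```

```bash
python3 - <<'E'
from h import *
o=get_obs();print(o["clock"],o["position"],R.from_quat(o["ee_rot"]).as_matrix().round(3).tolist(),o["ft_force"])
c=cam("wrist");cv2.imwrite("pics/w2.png",c["color"][:,:,::-1]);print(proj(c,[[.472,-.337,.044],[.472,-.337,.0]]))
E
```

```text
1.35 [ 0.4434436  -0.37588143  0.20186629] [[0.916, 0.402, -0.002], [0.402, -0.916, 0.001], [-0.001, -0.001, -1.0]] [0.40112423 0.59347319 0.28482858]
[[296.1581468  142.75800539]
 [299.63059457 138.55402813]]
```

View pics/w2.png

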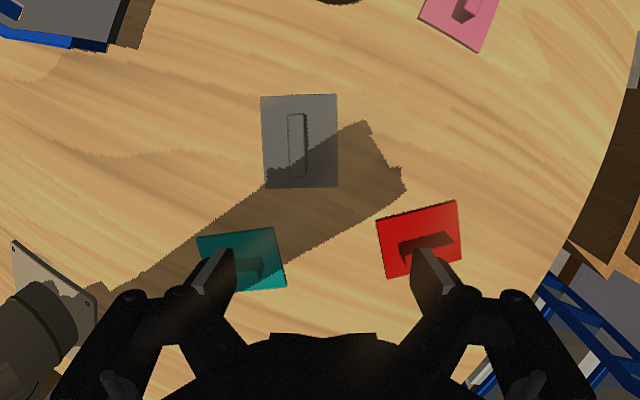

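The wrist picture shows the grey lid, plate corners at about (261,97), (337,94), (337,187), (265,188), with the rib top centred near (296,145). Now I measure it.

```bash
python3 - <<'E'
from h import *
c=cam("wrist");o=get_obs();M=R.from_quat(o["ee_rot"]).as_matrix()
P=on(c,[(261,97),(337,94),(337,187),(265,188)],.008)
Q=on(c,[(289,114),(303,114),(304,176),(290,178)],.044)
for X in(P,Q):
    print(X[:,:2].round(4).tolist(),[np.linalg.norm(X[i]-X[i-1]).round(4) for i in range(4)],X.mean(0))
    d=X[0]+X[1]-X[2]-X[3];print("yaw",np.degrees(np.arctan2(d[1],d[0])))
    print("tool delta mm",((X.mean(0)-o["position"])@M*1000).round(1))
print("toolyaw",np.degrees(np.arctan2(M[1,0],M[0,0])))
E
```

```text
[[0.4986, -0.283], [0.5323, -0.3552], [0.4411, -0.396], [0.4085, -0.324]] [np.float64(0.099), np.float64(0.0797), np.float64(0.0999), np.float64(0.0791)] [ 0.47011006 -0.33951476  0.008     ]
yaw 24.28472655743741
tool delta mm [ 38.8 -24.1 195.6]
[[0.4949, -0.3211], [0.5, -0.3331], [0.4459, -0.3572], [0.4387, -0.3456]] [np.float64(0.0613), np.float64(0.0131), np.float64(0.0592), np.float64(0.0137)] [ 0.46984714 -0.33926577  0.044     ]
yaw 23.785658347542363
tool delta mm [ 38.7 -24.4 159.6]
toolyaw 23.637414400690854
```

Emit:
{"fn": "apply_moves", "kwargs": {
  "rows": [
    {"x": 13,"y": -8,"z": 10,"ax": 0,"ay": 0,"az": 0,"gripper": 0},
    {"x": 13,"y": -8,"z": 20,"ax": 0,"ay": 0,"az": 0,"gripper": 0},
    {"x": 13,"y": -8,"z": 20,"ax": 0,"ay": 0,"az": 0,"gripper": 0},
    {"x": 0,"y": 0,"z": 25,"ax": 0,"ay": 0,"az": 0,"gripper": 0},
    {"x": 0,"y": 0,"z": 25,"ax": 0,"ay": 0,"az": 0,"gripper": 0}
  ]
}}

```text
clock: 1.87
position: [0.4715, -0.3386, 0.1032]
ee_rot: [0.979, 0.206, 0.001, 0.001]
ft_force: [-0.1, -1.0, 0.0]
grip_width: 1.004
grasp_force: 0.0
```

Emit:
{"fn": "apply_moves", "kwargs": {
  "rows": [
    {"x": 0,"y": 0,"z": 25,"ax": 0,"ay": 0,"az": 0,"gripper": 0},
    {"x": 0,"y": 0,"z": 20,"ax": 0,"ay": 0,"az": 0,"gripper": 0},
    {"x": 0,"y": 0,"z": 15,"ax": 0,"ay": 0,"az": 0,"gripper": 0},
    {"x": 0,"y": 0,"z": 10,"ax": 0,"ay": 0,"az": 0,"gripper": 0},
    {"x": 0,"y": 0,"z": 0,"ax": 0,"ay": 0,"az": 0,"gripper": 0}
  ]
}}

```text
clock: 2.28
position: [0.4694, -0.3385, 0.0312]
ee_rot: [0.979, 0.205, -0.001, -0.001]
ft_force: [-0.4, 1.4, -0.8]
grip_width: 1.005
grasp_force: 0.0
```

Emit:
{"fn": "apply_moves", "kwargs": {
  "rows": [
    {"x": 0,"y": 0,"z": 0,"ax": 0,"ay": 0,"az": 0,"gripper": 0},
    {"x": 0,"y": 0,"z": 0,"ax": 0,"ay": 0,"az": 0,"gripper": 0}
  ]
}}

```text
clock: 2.45
position: [0.471, -0.339, 0.0338]
ee_rot: [0.979, 0.205, 0.001, 0.001]
ft_force: [0.3, 0.1, 0.3]
grip_width: 1.0
grasp_force: 0.0
```

Emit:
{"fn": "apply_moves", "kwargs": {
  "rows": [
    {"x": 0,"y": 0,"z": 6,"ax": 0,"ay": 0,"az": 0,"gripper": 0},
    {"x": 0,"y": 0,"z": 0,"ax": 0,"ay": 0,"az": 0,"gripper": 1},
    {"x": 0,"y": 0,"z": 0,"ax": 0,"ay": 0,"az": 0,"gripper": 1},
    {"x": 0,"y": 0,"z": 0,"ax": 0,"ay": 0,"az": 0,"gripper": 1},
    {"x": 0,"y": 0,"z": 0,"ax": 0,"ay": 0,"az": 0,"gripper": 1}
  ],
  "newtons": 50
}}

```text
clock: 2.87
position: [0.4703, -0.3383, 0.0266]
ee_rot: [0.979, 0.205, 0.0, 0.0]
ft_force: [0.1, 0.4, -0.9]
grip_width: 0.453
grasp_force: 0.0
```

Emit:
{"fn": "apply_moves", "kwargs": {
  "rows": [
    {"x": 0,"y": 0,"z": 0,"ax": 0,"ay": 0,"az": 0,"gripper": 1},
    {"x": 0,"y": 0,"z": 0,"ax": 0,"ay": 0,"az": 0,"gripper": 1},
    {"x": 0,"y": 0,"z": 0,"ax": 0,"ay": 0,"az": 0,"gripper": 1},
    {"x": 0,"y": 0,"z": 0,"ax": 0,"ay": 0,"az": 0,"gripper": 1},
    {"x": 0,"y": 0,"z": 0,"ax": 0,"ay": 0,"az": 0,"gripper": 1}
  ]
}}

```text
clock: 3.28
position: [0.4704, -0.3383, 0.0266]
ee_rot: [0.979, 0.205, 0.0, 0.0]
ft_force: [0.4, -0.8, 3.2]
grip_width: 0.178
grasp_force: 50.5
```

Gripped: 15 mm opening, 50 N. Lifting.

Emit:
{"fn": "apply_moves", "kwargs": {
  "rows": [
    {"x": 0,"y": 0,"z": -10,"ax": 0,"ay": 0,"az": 0,"gripper": 1},
    {"x": 0,"y": 0,"z": -25,"ax": 0,"ay": 0,"az": 0,"gripper": 1},
    {"x": 0,"y": 0,"z": -35,"ax": 0,"ay": 0,"az": 0,"gripper": 1},
    {"x": 0,"y": 0,"z": -35,"ax": 0,"ay": 0,"az": 0,"gripper": 1},
    {"x": 5,"y": -7,"z": -25,"ax": 0,"ay": 0,"az": 0,"gripper": 1}
  ]
}}

```text
clock: 3.7
position: [0.4715, -0.3316, 0.1596]
ee_rot: [0.979, 0.204, 0.0, 0.001]
ft_force: [0.7, -0.9, -2.7]
grip_width: 0.179
grasp_force: 49.8
```

Emit:
{"fn": "apply_moves", "kwargs": {
  "rows": [
    {"x": 10,"y": -14,"z": -10,"ax": 0,"ay": 0,"az": 0,"gripper": 1},
    {"x": 17,"y": -24,"z": 0,"ax": 0,"ay": 0,"az": 0,"gripper": 1},
    {"x": 20,"y": -28,"z": 0,"ax": 0,"ay": 0,"az": 0,"gripper": 1},
    {"x": 20,"y": -28,"z": 0,"ax": 0,"ay": 0,"az": 0,"gripper": 1},
    {"x": 20,"y": -28,"z": 0,"ax": 0,"ay": 0,"az": 0,"gripper": 1}
  ]
}}

```text
clock: 4.12
position: [0.5022, -0.1816, 0.1667]
ee_rot: [0.979, 0.205, -0.0, 0.0]
ft_force: [-0.1, 0.6, -2.3]
grip_width: 0.176
grasp_force: 49.7
```

Emit:
{"fn": "apply_moves", "kwargs": {
  "rows": [
    {"x": 20,"y": -28,"z": 0,"ax": 0,"ay": 0,"az": 0,"gripper": 1},
    {"x": 20,"y": -28,"z": 0,"ax": 0,"ay": 0,"az": 0,"gripper": 1},
    {"x": 20,"y": -28,"z": 0,"ax": 0,"ay": 0,"az": 0,"gripper": 1},
    {"x": 17,"y": -24,"z": 0,"ax": 0,"ay": 0,"az": 0,"gripper": 1},
    {"x": 10,"y": -14,"z": 0,"ax": 0,"ay": 0,"az": 0,"gripper": 1}
  ]
}}

```text
clock: 4.53
position: [0.5331, -0.0322, 0.1667]
ee_rot: [0.978, 0.207, 0.0, -0.0]
ft_force: [0.3, -0.4, -2.9]
grip_width: 0.174
grasp_force: 49.7
```

Emit:
{"fn": "apply_moves", "kwargs": {
  "rows": [
    {"x": 0,"y": 0,"z": 0,"ax": 0,"ay": 0,"az": 5,"gripper": 1},
    {"x": 0,"y": 0,"z": 0,"ax": 0,"ay": 0,"az": 5,"gripper": 1},
    {"x": 0,"y": 0,"z": 0,"ax": 0,"ay": 0,"az": 5,"gripper": 1},
    {"x": 0,"y": 0,"z": 0,"ax": 0,"ay": 0,"az": 5,"gripper": 1},
    {"x": 0,"y": 0,"z": 0,"ax": 0,"ay": 0,"az": 0,"gripper": 1}
  ]
}}

```text
clock: 4.95
position: [0.5327, -0.0364, 0.1665]
ee_rot: [1.0, 0.03, -0.0, 0.0]
ft_force: [-0.5, 0.6, -2.7]
grip_width: 0.175
grasp_force: 49.7
```

```bash
python3 - <<'E'
from h import *
o=get_obs();print(o["clock"],o["position"],R.from_quat(o["ee_rot"]).as_matrix().round(3).tolist(),o["ft_force"])
c=cam("wrist");cv2.imwrite("pics/w3.png",c["color"][:,:,::-1])
x,y,ctr=np.array([.998,.0626,0]),np.array([-.0626,.998,0]),np.array([.537,.1208,0])
print(proj(c,[ctr+a*x+b*y+[0,0,.068] for a in(-.065,.065) for b in(-.17,.17)]))
E
```

```text
4.95 [ 0.53272122 -0.036383    0.16645925] [[0.998, 0.061, -0.001], [0.061, -0.998, -0.0], [-0.001, 0.0, -1.0]] [-0.49987192  0.63625815 -2.70161735]
[[337.93666907 262.61557308]
 [ 43.17298022 244.65417914]
 [339.94116962 101.2991338 ]
 [ 22.52757095 133.57737402]]
```

View pics/w3.png

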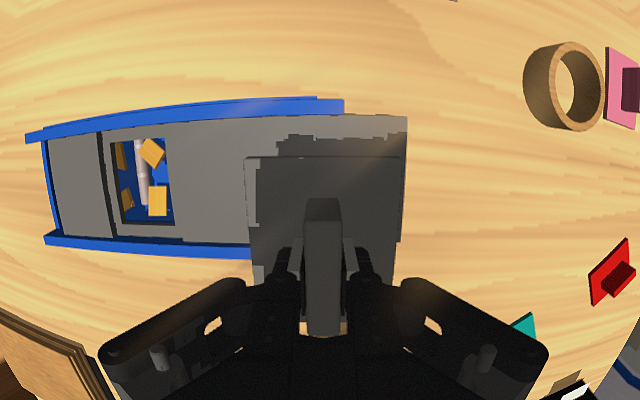

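The wrist picture shows the lid held and level, the far rail running from (25,138) to (343,105) and the near rail from (45,240) to (250,255). The pocket edge is at about x=100 at the +y side. Now I fit the rails' outer top edges.

```bash
python3 - <<'E'
from h import *
c=cam("wrist");o=get_obs();M=R.from_quat(o["ee_rot"]).as_matrix()
print("cam at",ray(c,[(0,0)])[0])
h=cv2.cvtColor(c["color"],cv2.COLOR_RGB2HSV);m=cv2.inRange(h,(105,120,40),(130,255,255))
us=np.arange(60,240,4)
col=lambda a,b:np.array([[(u,np.nonzero(m[a:b,u])[0][i]+a+(-.5 if i==0 else .5)) for u in us] for i in(0,-1)])
F=on(c,col(90,150)[0],.068);N=on(c,col(225,265)[1],.068)
fs=[]
for P in(F,N):
    f=np.polyfit(P[:,1],P[:,0],1);r=P[:,0]-np.polyval(f,P[:,1]);fs.append(f);print(f,np.degrees(np.arctan(-f[0])),r.std(),P[:,1].min(),P[:,1].max())
f=(fs[0]+fs[1])/2;print("width",(np.polyval(fs[0],.1)-np.polyval(fs[1],.1))*np.cos(np.arctan(f[0])))
E0=on(c,[(343.5,100)],.068);print("corner -y far",E0)
yaw=np.arctan(-f[0]);x=np.array([np.cos(yaw),np.sin(yaw)]);y=np.array([-x[1],x[0]])
mid=np.array([np.polyval(f,.1),.1]);mid=mid-y*((mid-E0[0,:2])@y)+y*.17   # bin centre
print("centre",mid,"yaw",np.degrees(yaw))
for n,uv,z in(("pocket+y edge",[(100,131),(113,236)],.06),("loading deck end",[(407,117)],.06)):
    P=on(c,uv,z)[:,:2]-mid;print(n,np.c_[P@x,P@y].round(4).tolist())
g=o["position"][:2];print("tcp in bin",(g-mid)@x,(g-mid)@y,"tool yaw",np.degrees(np.arctan2(M[1,0],M[0,0])))
# rib top ends in lid: yaw check of lid in hand, plate top z
P=on(c,[(247,158),(403,157)],o["position"][2]-.0266+.008);d=P[1]-P[0];q=P[:,:2]-mid;print("lid +x edge corners",np.c_[q@x,q@y].round(4).tolist(),np.linalg.norm(d),"lid yaw",np.degrees(np.arctan2(d[1],d[0]))+90)
E
```

```text
cam at [ 0.60451176 -0.03218634  0.29820253]
[-0.06760505  0.61357169] 3.867598905292575 0.0002486588917161589 0.03336067195195065 0.22289821811297622
[-0.0671648   0.48207729] 3.8424888244059776 0.0003215476700858444 0.03366770697586845 0.25081810930803405
width 0.13115294659253188
corner -y far [[ 0.61381664 -0.0469006   0.068     ]]
centre [0.53983938 0.11849997] yaw 3.8550440502350285
pocket+y edge [[0.0502, 0.0507], [-0.0537, 0.0546]]
loading deck end [[0.0513, -0.2204]]
tcp in bin -0.017359455050619206 -0.15408745364071752 tool yaw 3.887647426737011
lid +x edge corners [[0.0318, -0.1169], [0.0324, -0.1949]] 0.0779905366715743 lid yaw 4.252657981100796
```

Rail fit: width 131 mm, yaw 3.86°, which matches the tool. I need +17.5 mm along tool x and -44 mm along tool y, then down.

Emit:
{"fn": "apply_moves", "kwargs": {
  "rows": [
    {"x": 6,"y": -14,"z": 0,"ax": 0,"ay": 0,"az": 0,"gripper": 1},
    {"x": 6,"y": -15,"z": 10,"ax": 0,"ay": 0,"az": 0,"gripper": 1},
    {"x": 5.5,"y": -15,"z": 20,"ax": 0,"ay": 0,"az": 0,"gripper": 1},
    {"x": 0,"y": 0,"z": 20,"ax": 0,"ay": 0,"az": 0,"gripper": 1},
    {"x": 0,"y": 0,"z": 14,"ax": 0,"ay": 0,"az": 0,"gripper": 1}
  ]
}}

```text
clock: 5.47
position: [0.5472, 0.0098, 0.1008]
ee_rot: [0.999, 0.035, -0.001, -0.0]
ft_force: [0.1, -0.4, -2.5]
grip_width: 0.176
grasp_force: 49.6
```

Emit:
{"fn": "apply_moves", "kwargs": {
  "rows": [
    {"x": 0,"y": 0,"z": 0,"ax": 0,"ay": 0,"az": 0,"gripper": 1},
    {"x": 0,"y": 0,"z": 0,"ax": 0,"ay": 0,"az": 0,"gripper": 1}
  ]
}}

```text
clock: 5.63
position: [0.5473, 0.0085, 0.1021]
ee_rot: [0.999, 0.033, -0.001, -0.0]
ft_force: [0.2, 0.1, -1.7]
grip_width: 0.182
grasp_force: 49.6
```

```bash
cat >> h.py <<'E'
MID=np.array([.53984,.1185]);YW=np.radians(3.855);BX=np.array([np.cos(YW),np.sin(YW)]);BY=np.array([-BX[1],BX[0]])
def st():
    o=get_obs();g=o["position"];M=R.from_quat(o["ee_rot"]).as_matrix()
    print("t",o["clock"],"bin x,y,z mm",((g[:2]-MID)@BX*1e3).round(1),((g[:2]-MID)@BY*1e3).round(1),(g[2]*1e3).round(1),"dyaw",(np.degrees(np.arctan2(M[1,0],M[0,0]))-3.855).round(2),"tilt",M[:2,2].round(4),"F",o["ft_force"].round(1),o["grip_width"].round(3))
    return o
E
python3 - <<'E'
from h import *
st();c=cam("wrist");cv2.imwrite("pics/w4.png",c["color"][40:340,120:520][:,:,::-1].repeat(2,0).repeat(2,1))
E
```

```text
Traceback (most recent call last):
  File "h.py", line 26, in st
    print("t",o["clock"],"bin x,y,z mm",((g[:2]-MID)@BX*1e3).round(1),((g[:2]-MID)@BY*1e3).round(1),(g[2]*1e3).round(1),"dyaw",(np.degrees(np.arctan2(M[1,0],M[0,0]))-3.855).round(2),"tilt",M[:2,2].round(4),"F",o["ft_force"].round(1),o["grip_width"].round(3))
                                                                                                                                                                                                                                         ^^^^^^^^^^^^^^^^^^^^^
AttributeError: 'float' object has no attribute 'round'
```

```bash
sed -i 's/o\["grip_width"\].round(3)/round(float(o["grip_width"]),3)/' h.py
python3 - <<'E'
from h import *
st();c=cam("wrist");cv2.imwrite("pics/w4.png",c["color"][40:340,120:520][:,:,::-1].repeat(2,0).repeat(2,1))
E
```

```text
t 5.6333 bin x,y,z mm 0.0 -110.3 102.1 dyaw -0.04 tilt [-0.0015 -0.    ] F [ 0.2  0.1 -1.7] 0.182
```

View pics/w4.png

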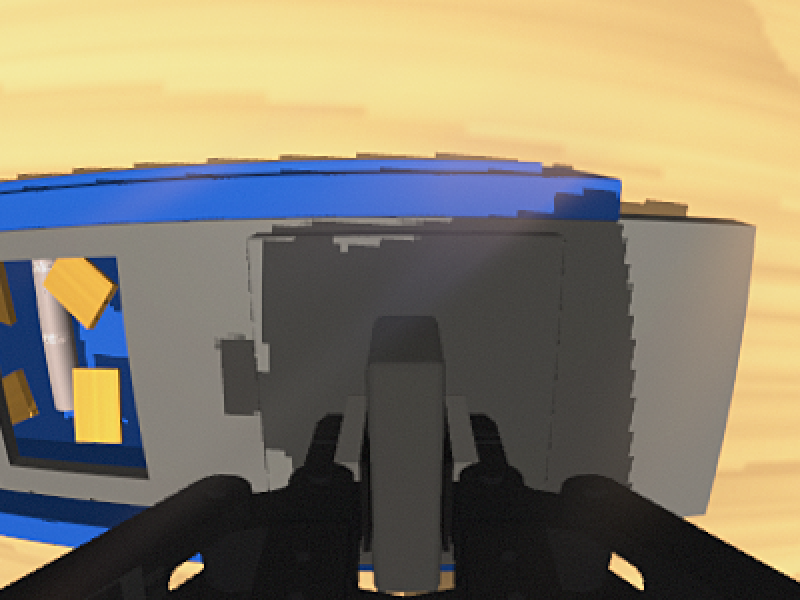

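Crop view: the lid hovers just above the deck. Its far plate edge runs from (250,235) to (562,233) in the crop, and the rail's foot is at y≈218, so the gap can be measured.

```bash
python3 - <<'E'
from h import *
o=st();c=cam("wrist");b=lambda P:np.c_[(P[:,:2]-MID)@BX,(P[:,:2]-MID)@BY].round(4).tolist()
cr=lambda *a:np.array(a)/2+[120,40]
print("lid +x edge",b(on(c,cr((250,235),(562,233)),o["position"][2]-.0266+.008)))
print("rail foot",b(on(c,cr((250,222),(450,218),(600,220)),.06)))
print("pocket -y opening edge",b(on(c,cr((118,260),(148,478)),.052)))
E
```

```text
t 5.6833 bin x,y,z mm 0.8 -110.3 103.1 dyaw -0.07 tilt [ 0.0005 -0.    ] F [ 1.1 -0.2 -1.8] 0.179
lid +x edge [[0.0503, -0.0722], [0.0508, -0.1501]]
rail foot [[0.0505, -0.066], [0.0511, -0.1237], [0.0514, -0.168]]
pocket -y opening edge [[0.0388, -0.0181], [-0.0414, -0.0172]]
```

The lower border of the rail is its inner top edge at z=0.068, where x works out to about 52 mm. That leaves a 1.5 mm gap on the far side, so I shift 1 mm towards -x and go down.

Emit:
{"fn": "apply_moves", "kwargs": {
  "rows": [
    {"x": -1,"y": 0,"z": 2,"ax": 0,"ay": 0,"az": 0,"gripper": 1},
    {"x": 0,"y": 0,"z": 4,"ax": 0,"ay": 0,"az": 0,"gripper": 1},
    {"x": 0,"y": 0,"z": 3,"ax": 0,"ay": 0,"az": 0,"gripper": 1},
    {"x": 0,"y": 0,"z": 2,"ax": 0,"ay": 0,"az": 0,"gripper": 1},
    {"x": 0,"y": 0,"z": 1,"ax": 0,"ay": 0,"az": 0,"gripper": 1}
  ]
}}

```text
clock: 6.15
position: [0.5466, 0.0085, 0.09]
ee_rot: [0.999, 0.032, -0.0, 0.0]
ft_force: [0.2, -0.6, -1.8]
grip_width: 0.182
grasp_force: 49.6
```

Emit:
{"fn": "apply_moves", "kwargs": {
  "rows": [
    {"x": 0,"y": 0,"z": 1,"ax": 0,"ay": 0,"az": 0,"gripper": 1},
    {"x": 0,"y": 0,"z": 0.5,"ax": 0,"ay": 0,"az": 0,"gripper": 1},
    {"x": 0,"y": 0,"z": 0,"ax": 0,"ay": 0,"az": 0,"gripper": 1}
  ]
}}

```text
clock: 6.4
position: [0.5467, 0.0086, 0.0887]
ee_rot: [0.999, 0.032, -0.0, 0.0]
ft_force: [-0.7, 0.5, -3.3]
grip_width: 0.18
grasp_force: 49.6
```

Emit:
{"fn": "apply_moves", "kwargs": {
  "rows": [
    {"x": 0,"y": 0,"z": 0.5,"ax": 0,"ay": 0,"az": 0,"gripper": 1},
    {"x": 0,"y": 0,"z": 0.5,"ax": 0,"ay": 0,"az": 0,"gripper": 1},
    {"x": 0,"y": 0,"z": 0,"ax": 0,"ay": 0,"az": 0,"gripper": 1}
  ]
}}

```text
clock: 6.65
position: [0.5467, 0.0086, 0.0878]
ee_rot: [0.999, 0.032, 0.0, 0.0]
ft_force: [0.9, -0.8, -3.0]
grip_width: 0.175
grasp_force: 49.6
```

Emit:
{"fn": "apply_moves", "kwargs": {
  "rows": [
    {"x": 0,"y": 0,"z": 0.5,"ax": 0,"ay": 0,"az": 0,"gripper": 1},
    {"x": 0,"y": 0,"z": 0,"ax": 0,"ay": 0,"az": 0,"gripper": 1}
  ]
}}

```text
clock: 6.82
position: [0.5467, 0.0086, 0.0873]
ee_rot: [0.999, 0.032, 0.0, 0.0]
ft_force: [0.6, 0.2, -2.4]
grip_width: 0.175
grasp_force: 49.6
```

Emit:
{"fn": "apply_moves", "kwargs": {
  "rows": [
    {"x": 0,"y": 0,"z": 0.5,"ax": 0,"ay": 0,"az": 0,"gripper": 1},
    {"x": 0,"y": 0,"z": 0,"ax": 0,"ay": 0,"az": 0,"gripper": 1}
  ]
}}

```text
clock: 6.98
position: [0.5467, 0.0086, 0.0867]
ee_rot: [0.999, 0.032, -0.0, 0.0]
ft_force: [0.2, 0.3, -2.2]
grip_width: 0.177
grasp_force: 49.6
```

Emit:
{"fn": "apply_moves", "kwargs": {
  "rows": [
    {"x": 0,"y": 0,"z": 0.5,"ax": 0,"ay": 0,"az": 0,"gripper": 1},
    {"x": 0,"y": 0,"z": 0,"ax": 0,"ay": 0,"az": 0,"gripper": 1}
  ]
}}

```text
clock: 7.15
position: [0.5468, 0.0085, 0.0866]
ee_rot: [0.999, 0.032, 0.0, 0.0]
ft_force: [-1.6, -0.3, 1.7]
grip_width: 0.178
grasp_force: 50.2
```

Emit:
{"fn": "apply_moves", "kwargs": {
  "rows": [
    {"x": 0,"y": 0,"z": 0.5,"ax": 0,"ay": 0,"az": 0,"gripper": 1},
    {"x": 0,"y": 0,"z": 0,"ax": 0,"ay": 0,"az": 0,"gripper": 1}
  ]
}}

```text
clock: 7.32
position: [0.5468, 0.0086, 0.0865]
ee_rot: [0.999, 0.032, 0.0, 0.0]
ft_force: [-5.4, -0.8, 7.4]
grip_width: 0.175
grasp_force: 51.2
```

The lid is in contact with the deck at about 10 N. I ease the press and slide it along the deck.

Emit:
{"fn": "apply_moves", "kwargs": {
  "rows": [
    {"x": -0.5,"y": 0,"z": -0.4,"ax": 0,"ay": 0,"az": 0,"gripper": 1},
    {"x": 0,"y": 0,"z": 0,"ax": 0,"ay": 0,"az": 0,"gripper": 1},
    {"x": 0,"y": -3,"z": 0,"ax": 0,"ay": 0,"az": 0,"gripper": 1},
    {"x": 0,"y": -5,"z": 0,"ax": 0,"ay": 0,"az": 0,"gripper": 1},
    {"x": 0,"y": -5,"z": 0,"ax": 0,"ay": 0,"az": 0,"gripper": 1}
  ]
}}

```text
clock: 7.73
position: [0.5459, 0.0214, 0.0866]
ee_rot: [0.999, 0.032, 0.001, 0.0]
ft_force: [0.5, -4.0, 3.3]
grip_width: 0.179
grasp_force: 50.6
```

Emit:
{"fn": "apply_moves", "kwargs": {
  "rows": [
    {"x": 0,"y": -6,"z": 0,"ax": 0,"ay": 0,"az": 0,"gripper": 1},
    {"x": 0,"y": -6,"z": 0,"ax": 0,"ay": 0,"az": 0,"gripper": 1},
    {"x": 0,"y": -6,"z": 0,"ax": 0,"ay": 0,"az": 0,"gripper": 1},
    {"x": 0,"y": -6,"z": 0,"ax": 0,"ay": 0,"az": 0,"gripper": 1},
    {"x": 0,"y": -6,"z": 0,"ax": 0,"ay": 0,"az": 0,"gripper": 1}
  ]
}}

```text
clock: 8.15
position: [0.5437, 0.052, 0.0866]
ee_rot: [0.999, 0.033, 0.0, 0.0]
ft_force: [-0.4, -4.1, 5.9]
grip_width: 0.178
grasp_force: 50.8
```

```bash
python3 -c "
from h import *
st()"
```

```text
t 8.15 bin x,y,z mm -0.6 -66.6 86.6 dyaw -0.13 tilt [ 0.0009 -0.0004] F [-0.4 -4.1  5.9] 0.178
```

Emit:
{"fn": "apply_moves", "kwargs": {
  "rows": [
    {"x": 0,"y": -6,"z": 0,"ax": 0,"ay": 0,"az": 0,"gripper": 1},
    {"x": 0,"y": -6,"z": 0,"ax": 0,"ay": 0,"az": 0,"gripper": 1},
    {"x": 0,"y": -6,"z": 0,"ax": 0,"ay": 0,"az": 0,"gripper": 1},
    {"x": 0,"y": -6,"z": 0,"ax": 0,"ay": 0,"az": 0,"gripper": 1},
    {"x": 0,"y": -6,"z": 0,"ax": 0,"ay": 0,"az": 0,"gripper": 1}
  ]
}}

```text
clock: 8.57
position: [0.5418, 0.0819, 0.0866]
ee_rot: [0.999, 0.032, 0.0, 0.0]
ft_force: [-0.4, -4.9, 5.2]
grip_width: 0.18
grasp_force: 50.9
```

Emit:
{"fn": "apply_moves", "kwargs": {
  "rows": [
    {"x": 0,"y": -5,"z": 0,"ax": 0,"ay": 0,"az": 0,"gripper": 1},
    {"x": 0,"y": -5,"z": 0,"ax": 0,"ay": 0,"az": 0,"gripper": 1},
    {"x": 0,"y": -4,"z": 0,"ax": 0,"ay": 0,"az": 0,"gripper": 1},
    {"x": 0,"y": -3,"z": 0,"ax": 0,"ay": 0,"az": 0,"gripper": 1},
    {"x": 0,"y": 0,"z": 0,"ax": 0,"ay": 0,"az": 0,"gripper": 1}
  ]
}}

```text
clock: 8.98
position: [0.5404, 0.0996, 0.0865]
ee_rot: [0.999, 0.033, 0.0, -0.0]
ft_force: [0.8, -0.9, 5.4]
grip_width: 0.177
grasp_force: 50.9
```

```bash
python3 - <<'E'
from h import *
st()
c=cam("wrist");cv2.imwrite("pics/w5.png",c["color"][60:320,60:460][:,:,::-1].repeat(2,0).repeat(2,1))
E
```

```text
t 8.9833 bin x,y,z mm -0.7 -18.9 86.5 dyaw -0.06 tilt [0.0006 0.0001] F [ 0.8 -0.9  5.4] 0.177
```

View pics/w5.png

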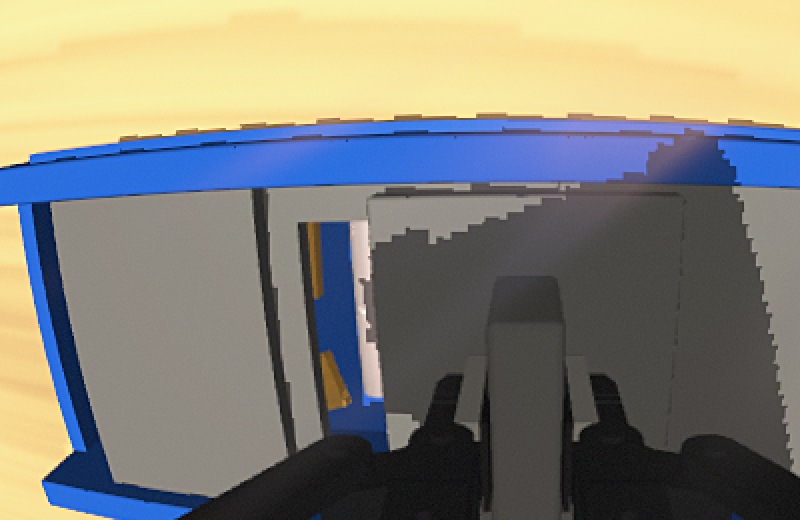

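Crop view: the pocket's +y wall top edge runs from (253,190) to (288,455), with a ledge before the opening. The lid's +y top corner is at (368,196). Now I work out the gap left to travel.

```bash
python3 - <<'E'
from h import *
o=st();c=cam("wrist");b=lambda P:np.c_[(P[:,:2]-MID)@BX,(P[:,:2]-MID)@BY].round(4).tolist()
cr=lambda *a:np.array(a)/2+[60,60]
print("wall top",b(on(c,cr((252,190),(288,455)),.06)),"wall foot",b(on(c,cr((268,190),(296,440)),.052)))
print("lid +y edge",b(on(c,cr((368,196),(386,410)),.068)), "-y",b(on(c,cr((683,197)),.068)))
E
```

```text
t 9.0333 bin x,y,z mm -0.7 -18.9 86.5 dyaw -0.06 tilt [0.0006 0.0004] F [ 0.3 -1.6  6.3] 0.179
wall top [[0.0502, 0.0557], [-0.0335, 0.0558]] wall foot [[0.0489, 0.0543], [-0.0326, 0.0556]]
lid +y edge [[0.0487, 0.0199], [-0.0111, 0.0194]] -y [[0.0484, -0.0589]]
```

The lid has about 34 mm to travel, to TCP y of about +15 mm. I cover 29 mm quickly and then go slowly.

Emit:
{"fn": "apply_moves", "kwargs": {
  "rows": [
    {"x": 0,"y": -5,"z": 0,"ax": 0,"ay": 0,"az": 0,"gripper": 1},
    {"x": 0,"y": -5,"z": 0,"ax": 0,"ay": 0,"az": 0,"gripper": 1},
    {"x": 0,"y": -5,"z": 0,"ax": 0,"ay": 0,"az": 0,"gripper": 1},
    {"x": 0,"y": -5,"z": 0,"ax": 0,"ay": 0,"az": 0,"gripper": 1},
    {"x": 0,"y": -5,"z": 0,"ax": 0,"ay": 0,"az": 0,"gripper": 1}
  ]
}}

```text
clock: 9.5
position: [0.5388, 0.1237, 0.0864]
ee_rot: [0.999, 0.033, 0.0, 0.0]
ft_force: [0.2, -4.7, 4.9]
grip_width: 0.175
grasp_force: 50.7
```

Emit:
{"fn": "apply_moves", "kwargs": {
  "rows": [
    {"x": 0,"y": -2,"z": 0,"ax": 0,"ay": 0,"az": 0,"gripper": 1},
    {"x": 0,"y": -2,"z": 0,"ax": 0,"ay": 0,"az": 0,"gripper": 1},
    {"x": 0,"y": -1,"z": 0,"ax": 0,"ay": 0,"az": 0,"gripper": 1},
    {"x": 0,"y": 0,"z": 0,"ax": 0,"ay": 0,"az": 0,"gripper": 1}
  ]
}}

```text
clock: 9.83
position: [0.5384, 0.1286, 0.0864]
ee_rot: [0.999, 0.033, 0.0, 0.0]
ft_force: [0.1, -2.9, 5.4]
grip_width: 0.178
grasp_force: 50.8
```

Emit:
{"fn": "apply_moves", "kwargs": {
  "rows": [
    {"x": 0,"y": -1,"z": 0,"ax": 0,"ay": 0,"az": 0,"gripper": 1},
    {"x": 0,"y": -1,"z": 0,"ax": 0,"ay": 0,"az": 0,"gripper": 1},
    {"x": 0,"y": 0,"z": 0,"ax": 0,"ay": 0,"az": 0,"gripper": 1}
  ]
}}

```text
clock: 10.08
position: [0.5383, 0.1304, 0.0863]
ee_rot: [0.999, 0.033, 0.0, 0.0]
ft_force: [-0.3, -3.4, 5.3]
grip_width: 0.174
grasp_force: 50.7
```

```bash
python3 -c "
from h import *
st()"
```

```text
t 10.0833 bin x,y,z mm -0.7 12.0 86.3 dyaw -0.12 tilt [ 0.0002 -0.0004] F [-0.3 -3.4  5.3] 0.174
```

Still on the deck. I continue in 0.7 mm steps.

Emit:
{"fn": "apply_moves", "kwargs": {
  "rows": [
    {"x": 0,"y": -0.7,"z": 0,"ax": 0,"ay": 0,"az": 0,"gripper": 1},
    {"x": 0,"y": 0,"z": 0,"ax": 0,"ay": 0,"az": 0,"gripper": 1}
  ]
}}

```text
clock: 10.25
position: [0.5383, 0.1311, 0.0862]
ee_rot: [0.999, 0.033, 0.0, 0.0]
ft_force: [0.4, -4.2, 4.4]
grip_width: 0.184
grasp_force: 50.7
```

Emit:
{"fn": "apply_moves", "kwargs": {
  "rows": [
    {"x": 0,"y": -0.7,"z": 0,"ax": 0,"ay": 0,"az": 0,"gripper": 1},
    {"x": 0,"y": 0,"z": 0,"ax": 0,"ay": 0,"az": 0,"gripper": 1}
  ]
}}

```text
clock: 10.42
position: [0.5374, 0.1326, 0.0855]
ee_rot: [0.999, 0.033, -0.001, -0.0]
ft_force: [-1.2, 1.1, -2.5]
grip_width: 0.182
grasp_force: 49.7
```

Emit:
{"fn": "apply_moves", "kwargs": {
  "rows": [
    {"x": 0,"y": -0.7,"z": 0,"ax": 0,"ay": 0,"az": 0,"gripper": 1},
    {"x": 0,"y": 0,"z": 0,"ax": 0,"ay": 0,"az": 0,"gripper": 1}
  ]
}}

```text
clock: 10.58
position: [0.5376, 0.1331, 0.0856]
ee_rot: [0.999, 0.033, -0.001, -0.0]
ft_force: [-0.2, 0.1, -2.5]
grip_width: 0.176
grasp_force: 49.7
```

The support is gone and the wrist carries only the lid's weight, so the lid is over the pocket. I lower it gently.

Emit:
{"fn": "apply_moves", "kwargs": {
  "rows": [
    {"x": 0,"y": -0.3,"z": 1,"ax": 0,"ay": 0,"az": 0,"gripper": 1},
    {"x": 0,"y": 0,"z": 1,"ax": 0,"ay": 0,"az": 0,"gripper": 1},
    {"x": 0,"y": 0,"z": 0,"ax": 0,"ay": 0,"az": 0,"gripper": 1}
  ]
}}

```text
clock: 10.83
position: [0.5379, 0.1327, 0.0838]
ee_rot: [0.999, 0.033, -0.0, 0.0]
ft_force: [-0.3, -0.8, -3.1]
grip_width: 0.178
grasp_force: 49.7
```

Emit:
{"fn": "apply_moves", "kwargs": {
  "rows": [
    {"x": 0,"y": 0,"z": 1,"ax": 0,"ay": 0,"az": 0,"gripper": 1},
    {"x": 0,"y": 0,"z": 1,"ax": 0,"ay": 0,"az": 0,"gripper": 1},
    {"x": 0,"y": 0,"z": 0,"ax": 0,"ay": 0,"az": 0,"gripper": 1}
  ]
}}

```text
clock: 11.08
position: [0.5381, 0.1326, 0.082]
ee_rot: [0.999, 0.032, -0.0, 0.0]
ft_force: [-0.2, -0.3, -2.1]
grip_width: 0.176
grasp_force: 49.7
```

Emit:
{"fn": "apply_moves", "kwargs": {
  "rows": [
    {"x": 0,"y": 0,"z": 1,"ax": 0,"ay": 0,"az": 0,"gripper": 1},
    {"x": 0,"y": 0,"z": 1,"ax": 0,"ay": 0,"az": 0,"gripper": 1},
    {"x": 0,"y": 0,"z": 0,"ax": 0,"ay": 0,"az": 0,"gripper": 1}
  ]
}}

```text
clock: 11.33
position: [0.5381, 0.1326, 0.08]
ee_rot: [0.999, 0.032, -0.0, 0.0]
ft_force: [-0.5, 0.7, -2.6]
grip_width: 0.177
grasp_force: 49.7
```

Emit:
{"fn": "apply_moves", "kwargs": {
  "rows": [
    {"x": 0,"y": 0,"z": 0.7,"ax": 0,"ay": 0,"az": 0,"gripper": 1},
    {"x": 0,"y": 0,"z": 0,"ax": 0,"ay": 0,"az": 0,"gripper": 1}
  ]
}}

```text
clock: 11.5
position: [0.5381, 0.1327, 0.0794]
ee_rot: [0.999, 0.032, -0.0, 0.0]
ft_force: [-0.0, 0.3, -2.1]
grip_width: 0.179
grasp_force: 49.7
```

Emit:
{"fn": "apply_moves", "kwargs": {
  "rows": [
    {"x": 0,"y": 0,"z": 0.6,"ax": 0,"ay": 0,"az": 0,"gripper": 1},
    {"x": 0,"y": 0,"z": 0,"ax": 0,"ay": 0,"az": 0,"gripper": 1}
  ]
}}

```text
clock: 11.67
position: [0.5382, 0.1327, 0.0788]
ee_rot: [0.999, 0.032, 0.0, 0.0]
ft_force: [-0.4, -0.4, -3.1]
grip_width: 0.177
grasp_force: 49.7
```

Emit:
{"fn": "apply_moves", "kwargs": {
  "rows": [
    {"x": 0,"y": 0,"z": 0.4,"ax": 0,"ay": 0,"az": 0,"gripper": 1},
    {"x": 0,"y": 0,"z": 0,"ax": 0,"ay": 0,"az": 0,"gripper": 1}
  ]
}}

```text
clock: 11.83
position: [0.5382, 0.1327, 0.0786]
ee_rot: [0.999, 0.032, 0.0, 0.0]
ft_force: [-1.1, -0.9, -1.0]
grip_width: 0.178
grasp_force: 49.8
```

Emit:
{"fn": "apply_moves", "kwargs": {
  "rows": [
    {"x": 0,"y": 0,"z": 0.4,"ax": 0,"ay": 0,"az": 0,"gripper": 1},
    {"x": 0,"y": 0,"z": 0,"ax": 0,"ay": 0,"az": 0,"gripper": 1}
  ]
}}

```text
clock: 12.0
position: [0.5382, 0.1327, 0.0786]
ee_rot: [0.999, 0.032, 0.0, 0.0]
ft_force: [-4.6, -0.9, 5.0]
grip_width: 0.179
grasp_force: 50.7
```

Seated on the ledge, 8 mm below the deck contact height. Releasing and retreating.

Emit:
{"fn": "apply_moves", "kwargs": {
  "rows": [
    {"x": 0,"y": 0,"z": -0.4,"ax": 0,"ay": 0,"az": 0,"gripper": 0.5},
    {"x": 0,"y": 0,"z": 0,"ax": 0,"ay": 0,"az": 0,"gripper": 0.4},
    {"x": 0,"y": 0,"z": 0,"ax": 0,"ay": 0,"az": 0,"gripper": 0.4},
    {"x": 0,"y": 0,"z": 0,"ax": 0,"ay": 0,"az": 0,"gripper": 0.4},
    {"x": 0,"y": 0,"z": 0,"ax": 0,"ay": 0,"az": 0,"gripper": 0.4}
  ]
}}

```text
clock: 12.42
position: [0.5382, 0.1327, 0.0785]
ee_rot: [0.999, 0.032, 0.0, 0.0]
ft_force: [-0.6, -0.2, 0.2]
grip_width: 0.6
grasp_force: 0.0
```

Emit:
{"fn": "apply_moves", "kwargs": {
  "rows": [
    {"x": 0,"y": 0,"z": -5,"ax": 0,"ay": 0,"az": 0,"gripper": 0.4},
    {"x": 0,"y": 0,"z": -15,"ax": 0,"ay": 0,"az": 0,"gripper": 0.4},
    {"x": 0,"y": 0,"z": -25,"ax": 0,"ay": 0,"az": 0,"gripper": 0.4},
    {"x": 0,"y": 0,"z": -35,"ax": 0,"ay": 0,"az": 0,"gripper": 0.4},
    {"x": 0,"y": 0,"z": -30,"ax": 0,"ay": 0,"az": 0,"gripper": 0.4}
  ]
}}

```text
clock: 12.83
position: [0.538, 0.1328, 0.1904]
ee_rot: [0.999, 0.033, -0.0, -0.0]
ft_force: [1.2, 0.3, -0.3]
grip_width: 0.601
grasp_force: 0.0
```

Emit:
{"fn": "apply_moves", "kwargs": {
  "rows": [
    {"x": 0,"y": 0,"z": 0,"ax": 0,"ay": 0,"az": 0,"gripper": 0.4},
    {"x": 0,"y": 0,"z": 0,"ax": 0,"ay": 0,"az": 0,"gripper": 0.4},
    {"x": 0,"y": 0,"z": 0,"ax": 0,"ay": 0,"az": 0,"gripper": 0.4}
  ]
}}

```text
clock: 13.08
position: [0.538, 0.1325, 0.1882]
ee_rot: [0.999, 0.032, -0.0, 0.0]
ft_force: [-0.4, 0.0, -0.0]
grip_width: 0.603
grasp_force: 0.0
```

```bash
python3 - <<'E'
from h import *
st();c=cam("wrist");cv2.imwrite("pics/w6.png",c["color"][:,:,::-1])
E
```

```text
t 13.0833 bin x,y,z mm -0.9 14.1 188.2 dyaw -0.14 tilt [-0.0001 -0.0003] F [-0.4  0.  -0. ] 0.603
```

View pics/w6.png

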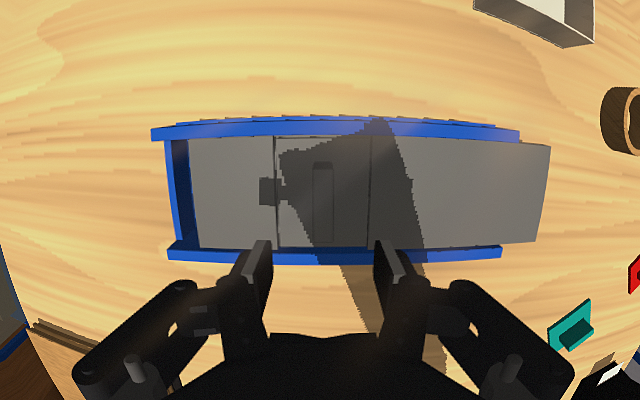

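The picture shows the lid flush in the pocket, with thin even gaps at x≈276 and x≈370 and the rib at (322,200). The gripper is clear of it.

```bash
python3 -c "
from workcell import *
print(hand_in())"
```

```text
the job is handed in; nothing more can be done
None
```

The lid lies flush in the bin's pocket, released with the gripper clear, and the job was handed in at about 13 s of the 54 s allowed; the hand-in returned no verdict.

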